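Fit the calibration plate on the gas detector

TASK

Fit the loose aluminium calibration plate on the open gas detector: pick it up by its handle, rest it gently on the detector's two spring-loaded studs, slide it along the case by feel until both holes drop over the studs, and lower it flat and fully home on the rubber seal. Then swing the keeper bar over the end of the plate as far as it goes and let go. Press lightly throughout (well under 25 N on the detector), keep the keeper open until the plate is home, and leave everything else on the bench where it is.

Things in the scene. Friction and masses are not known exactly. Their poses are not given: they have to be found in the camera images.
- plate_handle (a point): Centre of the calibration plate's handle, an upright solid block in the middle of the plate: 30 mm along the plate's x, 14 mm along its y, 34 mm high (6 to 40 mm above the plate's underside), with a thin brass nipple 9 mm high on top. This point lies 23 mm above the plate's underside. Axes as the plate's.
- seat (a point): Middle of the seal's top, 42 mm above the bench, on which the plate's underside comes to rest (axes as the case's). The middle between the studs is up to 14 mm from here, either way along x, differs each run and is not measured. The studs sink together up to 5 mm under load (spring: 2 N to start, 10 N at the end) and pop up into the holes. The seal gives up to 1.9 mm (7 N).
- keeper_pivot (a point): Upright axis of the keeper on the case's top: 85 mm along the case's x and 22 mm along its y from the case's middle, this point 52 mm above the bench; axes as the case's. The pivot's head reaches 60 mm above the bench.
- keeper_peg (a point): Middle of the keeper's upright black finger peg: 10 mm diameter, 20 mm high (55 to 75 mm above the bench), 47 mm from the pivot. The keeper is a flat steel bar 11 mm wide, 5 mm thick, reaching 54 mm from its pivot, its underside 50 mm above the bench, 2 mm above the plate when that is home.
- keeper (a joint): Turn of the keeper about its upright pivot, rad. 0: it points along the case's +y, clear of the plate. It grows anticlockwise seen from above up to its stop at 1.57, where it points along the case's -x, over the plate's end. It stays where it is left; it takes about 1.5 N at the peg to turn it.
- detector_a: A bystander: closed blue detector with a round steel cap, 180 x 75 x 42 mm (62 with its cap).
- detector_b: A bystander: another closed blue detector, the same size.
- driver: A bystander: screwdriver lying on the bench.
- union_nut: A bystander: small brass ring, 28 mm across, 12 mm high.
- sensor_cap: A bystander: round steel cap, 36 mm across, 26 mm high.
- parts_tray: A bystander: low grey tray, 100 x 140 x 25 mm.
- multimeter: A bystander: grey hand meter, 75 x 140 x 38 mm.
- case: The open detector: blue block fixed to the bench, 200 mm (its x) x 84 mm (its y) x 40 mm high; origin at the middle of its underside, z up. A slot 110 x 24 mm along x in its top, framed by a soft black rubber seal (136 x 52 mm, 2 mm proud), holds a steel bar with two upright studs, 8 mm diameter, 60 mm apart along x, at y = 0, tips 58 mm above the bench.
- plate: The loose calibration plate: bare aluminium, 100 mm (its x) x 56 mm (its y) x 6 mm, about 0.16 kg (varies), flat on the bench at first. Origin at the middle of its underside, z up. Two round through holes of 11 mm diameter lie on its x axis, 30 mm either side of the middle; it may be fitted either way round.
There are look-alikes about, which are no part of the job. Leave any blue or turquoise look-alike of the plate alone.

How it is judged:
By the outcome, as a careful person would: the job done as asked, in the order asked, and still so for the second after the job is handed in, with the robot touching nothing.
It also fails if it takes over 72 s, if anything falls off the work surface, if the arm or the gripper's body presses on something with over 40 N, if the wrist force passes 120 N, or if a joint passes its speed limit or range.

ROBOT

A 7-joint arm with a two-finger parallel gripper is mounted at the origin on the work surface. World frame = base frame: x ahead of the robot, y to its left, z up, the work surface at z = 0. Lengths are in m, angles in rad, forces in N, time in s.
With the tool pointing down it reaches from about 0.4 to 0.875 m from the base axis. Payload 6.5 kg.
Tool frame: the origin (TCP) lies between the finger pads; the fingertips stand 11 mm ahead of it and the grasp point (between the pads) lies 8 mm behind it; y points along the fingers, x is the direction in which the jaws open and shut, and the axes are right-handed (so a half turn about y gives the same grasp; the last joint's range is limited). The gripper opens to 88 mm and grips with 3 to 60 N. Pads are 18 mm wide; open, the fingers measure 123 mm over their backs; the gripper's body (75 mm by 187 mm) begins 45 mm behind the grasp point.
Start: joints at [1.076, 0.536, -0.004, 1.538, 0.003, 1.067, -0.071], TCP at [0.27, -0.591, 0.25] pointing down, gripper open.
Joint ranges: [-2.7, 2.7], [-0.37, 2.16], [-1.27, 1.26], [0.24, 2.4], [-1.31, 4.45], [0.19, 1.91], [-2.76, 2.76]. Speed limits (rad/s): [2.39, 2.39, 3.14, 3.14, 3.14, 3.14, 3.14].

INTERFACE

Orientations are given as [roll, pitch, yaw] about the fixed x, y, z axes, in that order (R = Rz(yaw) Ry(pitch) Rx(roll)).
In Python, from bench import monitor, vision, order gives the robot as it stands.
- The arm moves only by the tool send_rows, never from a script. Its argument "targets" is a list of rows, each a list of 4 numbers: the shift along the world's x, y, z as a fraction of full scale, then the turn about the world's z as a fraction of full scale. In form: [[tx, ty, tz, spin], ...]. A call has 1 to 10 rows; each row shifts and turns the pose as measured when the row begins; what a row does not reach is not made up. Full scale, the value 1, is 25 mm for a shift and 6 degrees for a turn. A row lasts 1/12 s, in which the tool goes at most 41.7 mm and 7.16 degrees, less where a joint would pass 70% of its speed; a pose out of reach is approached as far as the arm can. A call with a number of a shift or a turn outside -1 to 1 is refused whole. A call with a gripper value outside its range is refused whole. "grip" is the finger opening in mm, from 0 to 88.1, set as the call begins (left out, the last holds). The fingers move at their own pace and stop on an object; "newtons" is the grip in N (left out, the last holds). Time passes only in rows, so rows that do not move let the fingers close. It gives the time, the measured TCP pose, the force and the opening at its end, in the units of the state.
- monitor.sense(): the state, without advancing time (a new reading comes with each control period).
- vision.grab_frame(name): name is "scene" or "top"; returns a dict with "frame" (420x560x3 uint8, red, green, blue), "range_z" (420x560 float32, m along the optical axis (not along the pixel's ray), 0 where there is no reading), "intrinsics" (3x3 intrinsics, pixels), "rvec" (rotation vector, rad) and "tvec" (3), from world to camera coordinates, as OpenCV has them. Camera axes: x right, y down, z forward; pixel columns grow to the right and rows downward; lengths in m; the calibration is good to about 2 mm. A picture is of the moment at which its call begins.
- order.finish_job(): hands the job in, once; it reports no verdict.
The state is a dict: "time_s": time; "joints": joint angles; "qvel": joint speeds; "effort": joint torques, N m; "tcp_pos": TCP position; "orientation": TCP orientation; "contact_force": force on the tool from outside, world axes, zero at the start; "ft_torque": the same for the moment, N m; "grip_width": finger opening in m.
Only numpy, scipy, OpenCV 4.12 (cv2) and the standard library are available. Lean on these libraries where they do the work, as an engineer would, in place of code of your own. Each camera call takes 0.05 s, during which the arm holds its last target.

## Working session

There is one attempt and no reset: what is moved stays moved. The work goes in short steps, Python scripts to look and compute and a tool call to move; the robot and the scene stay as the last step left them, time stands still between calls to the robot, and variables do not carry over. Pictures are saved under pics/ and viewed, and the job is handed in when it is done.

Besides the shell and the picture viewer there is one more tool, called by a JSON object that holds its "api" and its "payload", one argument or row to a line. send_rows: Moves the arm, as the interface text tells. Shift numbers are shares of 25 mm and turn numbers shares of 6 degrees, none past 1 either way. Its arguments: {"type":"object","properties":{"targets":{"type":"array","items":{"type":"array","items":{"type":"number","minimum":-1,"maximum":1}}},"grip":{"type":"number"},"newtons":{"type":"number"}},"required":["targets"]}

```bash
mkdir -p pics
cat > h.py <<'E'
import numpy as np,cv2
from bench import monitor,vision,order
def grab(n,save=None):
    f=vision.grab_frame(n)
    if save: cv2.imwrite('pics/'+save,f['frame'][:,:,::-1])
    np.savez('/tmp/'+n,**{k:np.asarray(v) for k,v in f.items()})
    return f
def load(n): return dict(np.load('/tmp/'+n+'.npz'))
def p2w(f,u,v,z=None):
    K=f['intrinsics'];R=cv2.Rodrigues(np.array(f['rvec'],float))[0];t=np.array(f['tvec'],float).ravel()
    ray=np.linalg.inv(K)@[u,v,1]
    if z is None:
        d=f['range_z'][int(round(v)),int(round(u))]; return R.T@(ray*d-t)
    c=-R.T@t; r=R.T@ray; return c+r*(z-c[2])/r[2]
def w2p(f,p):
    return cv2.projectPoints(np.array([p],float),np.array(f['rvec'],float),np.array(f['tvec'],float),f['intrinsics'],None)[0].ravel()
def crop(f,u0,v0,u1,v1,s,name):
    c=f['frame'][v0:v1,u0:u1,::-1]; cv2.imwrite('pics/'+name,cv2.resize(c,None,fx=s,fy=s,interpolation=cv2.INTER_CUBIC))
E
python3 - <<'E'
from h import *
for n in('scene','top'):
    f=grab(n,n+'0.png'); R=cv2.Rodrigues(np.array(f['rvec'],float))[0]; print(n,-R.T@np.array(f['tvec']).ravel(),R[2])
print(monitor.sense())
E
```

```text
scene [ 1.17441119 -0.55782963  1.17285884] [-0.43587012  0.40346716 -0.80450699]
top [ 0.31257405 -0.04145224  1.28724636] [ 0.21684735  0.00201914 -0.97620344]
{'time_s': 0.1, 'joints': array([ 1.07585895,  0.53708086, -0.00446107,  1.53877312,  0.00260443,
        1.06728435, -0.07122271]), 'qvel': array([-5.45859591e-05, -2.68079336e-03,  8.19087380e-05, -2.60518774e-03,
        7.67370493e-04, -1.81692763e-03, -1.35215774e-03]), 'effort': array([ 2.49651210e-03, -5.72083747e+01,  9.94024090e-01, -2.52231717e+01,
       -5.61368885e-02,  1.34737635e-02,  6.18992294e-05]), 'tcp_pos': array([ 0.26999796, -0.59068218,  0.24893311]), 'orientation': array([-1.57090277e+00,  1.53618191e-03, -1.14198858e+00]), 'contact_force': array([ 0.34210147,  0.14961391, -0.50046889]), 'ft_torque': array([-0.00831213,  0.02059692,  0.03322553]), 'grip_width': 0.08810126532854498}
```

View pics/scene0.png

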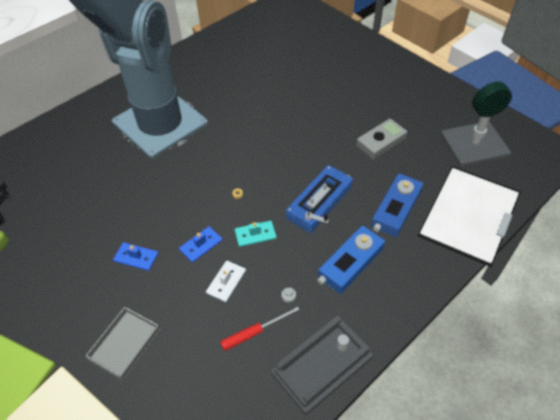

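View pics/top0.png

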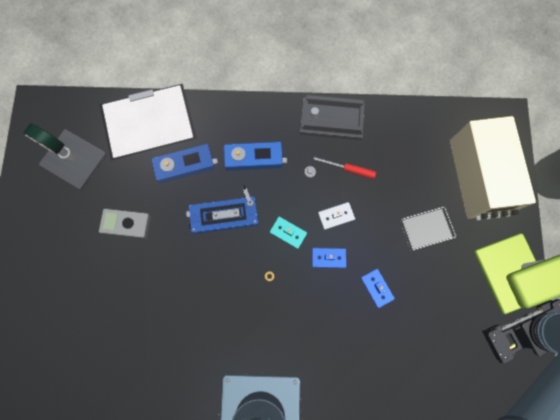

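Run:
```python
from h import *
f=load('top'); 
crop(f,170,170,270,245,8,'case_t.png'); crop(f,265,195,365,270,8,'plate_t.png')
g=load('scene'); crop(g,280,155,360,235,7,'case_s.png'); crop(g,195,215,285,305,7,'plate_s.png')
```

```text
(no output)
```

View pics/case_t.png

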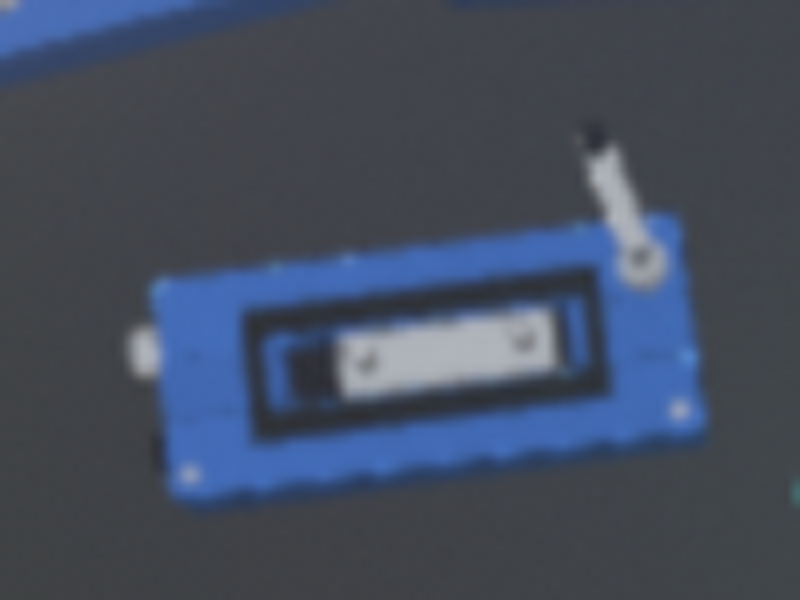

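View pics/plate_t.png

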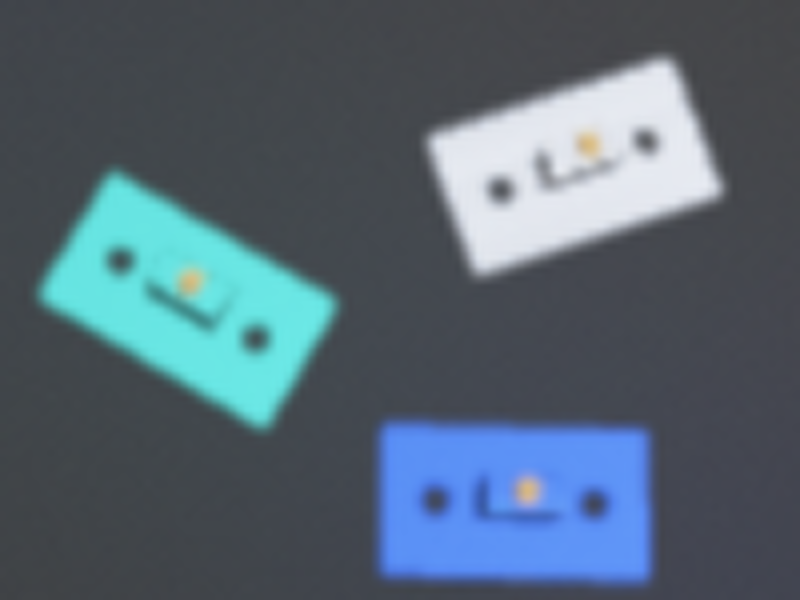

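View pics/case_s.png

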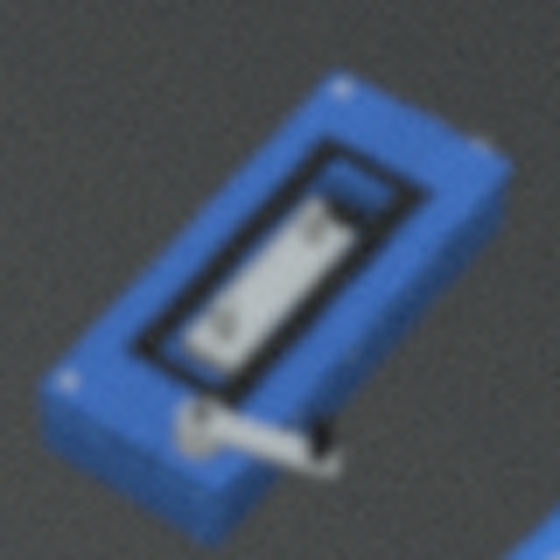

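View pics/plate_s.png

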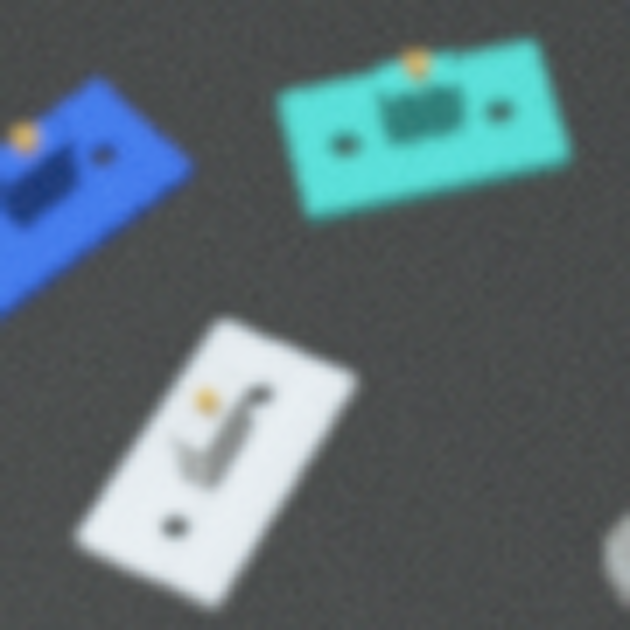

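```bash
cat > fit.py <<'E'
from h import *
from scipy.optimize import least_squares
f=load('top');g=load('scene')
def full(pts,u0,v0,s): return [((a+.5)/s-.5+u0,(b+.5)/s-.5+v0) for a,b in pts]
def fit(obs,x0):
    def res(p):
        r=[]
        c,s=np.cos(p[2]),np.sin(p[2])
        for fr,px,loc in obs:
            for q,l in zip(px,loc):
                w=[p[0]+c*l[0]-s*l[1],p[1]+s*l[0]+c*l[1],l[2]]
                r+=list(w2p(fr,w)-q)
        return r
    for o in ([o] for o in obs):
        pass
    out=[]
    def run(ob):
        nonlocal obs; sv=obs; obs=ob; s=least_squares(res,x0); obs=sv; return s
    for ob in [[o] for o in obs]+[obs]:
        s=run(ob); print(np.round(s.x[:2]*1000,1),round(np.degrees(s.x[2]),2),'rms',np.sqrt(np.mean(s.fun**2)).round(2),np.round(s.fun,1))
    return s.x
# seal corners loc: far left etc; case +x = image right in top
L=lambda a,b,z:[a,b,z]
sealT=full([(243,312),(598,268),(610,393),(252,440)],170,170,8)
sealS=full([(325,138),(432,190),(235,400),(135,348)],280,155,7)
h=.042
locT=[L(-.068,.026,h),L(.068,.026,h),L(.068,-.026,h),L(-.068,-.026,h)]
locS=[locT[3],locT[0],locT[1],locT[2]]
caseT=full([(153,283),(678,213)],170,170,8); 
print('case');c=fit([(f,sealT,locT),(g,sealS,locS)],[.6,.1,-1.5])
k=.006
plT=full([(428,136),(668,55),(724,192),(478,278),(501,190),(646,141)],265,195,8)
a=[L(-.05,.028,k),L(.05,.028,k),L(.05,-.028,k),L(-.05,-.028,k),L(-.03,0,k),L(.03,0,k)]
plS=full([(222,316),(360,378),(215,610),(72,538),(262,393),(175,527)],195,215,7)
# scene: top corner(222,316)
b=[a[3],a[0],a[1],a[2],a[4],a[5]]
print('plate');p=fit([(f,plT,a),(g,plS,b)],[.55,-.2,-1.2])
R=lambda t:np.array([[np.cos(t),-np.sin(t)],[np.sin(t),np.cos(t)]])
if 1:
  for nm,l in(('pivot head',[.085,.022,.060]),('peg top',[.085,.069,.075]),('stud?',[.03,0,.058])):
    w=list(c[:2]+R(c[2])@l[:2])+[l[2]]; print(nm,np.round(w,4),w2p(f,w),w2p(g,w))
E
python3 fit.py
python3 - <<'E'
import sys; sys.path.insert(0,'.')
from h import *
f=load('top');g=load('scene')
u=lambda a,b:((a+.5)/8-.5+170,(b+.5)/8-.5+170)
print('obs top pivot',u(640,260),'peg',u(594,137),'studs',u(363,362),u(525,342))
for s in((363,362),(525,342)): print(p2w(f,*u(*s),.058))
v=lambda a,b:((a+.5)/7-.5+280,(b+.5)/7-.5+155)
print('scene studs'); 
for s in((312,232),(226,322)): print(v(*s),p2w(g,*v(*s),.058))
E
```

```text
case
[568.5 127.9] -81.12 rms 0.43 [-0.5 -0.5  0.1 -0.5  0.5  0.6 -0.1  0.4]
[568.3 133.1] -80.15 rms 0.89 [ 0.2 -1.3  0.6 -0.3  0.5  1.6 -1.2 -0.2]
[568.8 130.4] -80.62 rms 0.93 [-1.3 -0.4 -0.9 -0.8 -0.3  0.3 -0.8  0.5 -0.2 -0.7  0.1  0.4 -0.3  2.2
 -1.9  0.3]
plate
[ 580.8 -218.2] -69.36 rms 0.24 [-0.   0.4  0.1  0.3 -0.3 -0.1  0.1 -0.5  0.1 -0.   0.1 -0.1]
[ 581.7 -215.1] -70.67 rms 0.48 [ 0.2  0.8 -0.5  0.5 -0.2 -1.   0.7  0.1 -0.1  0.1 -0.  -0.3]
[ 581.4 -216.3] -70.12 rms 0.57 [-0.6 -0.  -0.3  0.3 -1.  -0.1 -0.7 -0.8 -0.6 -0.3 -0.5 -0.2 -0.5  1.
 -1.1  0.5 -0.4 -0.8  0.3  0.4 -0.7  0.3 -0.4  0. ]
pivot head [0.6043 0.0501 0.06  ] [248.8155707  201.37407672] [308.00431402 213.24541088]
peg top [0.6507 0.0578 0.075 ] [246.5668466  184.94682568] [323.19782414 218.55583298]
stud? [0.5736 0.1008 0.058 ] [231.36936319 211.11163505] [313.31333282 196.46083541]
obs top pivot (249.5625, 202.0625) peg (243.8125, 186.6875) studs (214.9375, 214.8125) (235.1875, 212.3125)
[0.56109109 0.14888618 0.058     ]
[0.57031832 0.08929176 0.058     ]
scene studs
(324.14285714285717, 187.71428571428572) [0.57270723 0.14319072 0.058     ]
(311.85714285714283, 200.57142857142856) [0.58075077 0.08814499 0.058     ]
```

Run:
```python
from h import *
f=load('top')
for u,v in((505,275),(540,290),(515,265),(490,160),(510,190),(430,228),(60,150),(40,135)): print(u,v,np.round(p2w(f,u,v),3))
# case yaw from long edge
u=lambda a,b:((a+.5)/8-.5+170,(b+.5)/8-.5+170)
a=p2w(f,*u(155,284),.04);b=p2w(f,*u(678,214),.04);print(a,b,np.degrees(np.arctan2(b[1]-a[1],b[0]-a[0])),np.linalg.norm(b-a))
# plate by mask
m=(f['frame'].min(2)>150).astype(np.uint8); m[:195]=0;m[240:]=0;m[:,:300]=0;m[:,365:]=0
c=max(cv2.findContours(m,0,1)[0],key=cv2.contourArea); r=cv2.minAreaRect(c);print(r)
```

```text
505 275 [ 0.41  -0.717  0.019]
540 290 [ 0.354 -0.614  0.35 ]
515 265 [ 0.441 -0.749  0.021]
490 160 [ 0.719 -0.629  0.159]
510 190 [ 0.633 -0.677  0.159]
430 228 [ 0.549 -0.506  0.005]
60 150 [0.714 0.578 0.161]
40 135 [0.731 0.602 0.225]
[0.59259937 0.23194613 0.04      ] [0.62533468 0.03559557 0.04      ] -80.53477502127951 0.19906064574389926
((336.25, 215.25003051757812), (18.34120750427246, 32.57145690917969), 71.56504821777344)
```

{"api": "send_rows", "payload": {
  "targets": [
    [0,0.6,0,0],
    [0,1,0,0],
    [0,1,0,0],
    [0,1,0,0],
    [0.3,1,0,0.3],
    [0.7,0.9,0,0.9],
    [1,0.8,0,0.9],
    [1,0.8,0,0.9],
    [1,0.8,0,0.9],
    [1,0.8,0,0.9]
  ],
  "grip": 40
}}

```text
time_s: 0.93
tcp_pos: [0.359, -0.3888, 0.2472]
orientation: [-1.606, -0.007, -0.69]
contact_force: [0.1, -0.5, 0.3]
grip_width: 0.0401
```

{"api": "send_rows", "payload": {
  "targets": [
    [1,0.8,-0.2,0.9],
    [1,0.8,-0.3,0.9],
    [1,0.8,-0.4,0.9],
    [1,0.8,-0.5,0.9],
    [1,0.6,-0.5,0.9],
    [0.8,0.4,-0.5,0.9]
  ]
}}

```text
time_s: 1.43
tcp_pos: [0.5119, -0.2754, 0.1872]
orientation: [-1.606, -0.012, -0.093]
contact_force: [-0.6, -0.4, 0.0]
grip_width: 0.04
```

{"api": "send_rows", "payload": {
  "targets": [
    [0.7,0.6,-0.6,0.9],
    [0.7,0.6,-0.8,0.9],
    [0.6,0.5,-0.8,0.9],
    [0.5,0.4,-0.7,0.9],
    [0.2,0.2,-0.5,0.6],
    [0,0,0,0],
    [0,0,0,0]
  ]
}}

```text
time_s: 2.02
tcp_pos: [0.5845, -0.2077, 0.0935]
orientation: [-1.598, -0.012, 0.379]
contact_force: [0.0, 0.2, 0.1]
grip_width: 0.0397
```

Run:
```python
from h import *
s=monitor.sense();print(s['tcp_pos'],s['orientation'],s['contact_force'],s['time_s'])
f=grab('top');g=grab('scene')
crop(f,280,160,400,250,6,'g1t.png');crop(g,180,200,300,300,6,'g1s.png')
```

```text
[ 0.5845164  -0.20766849  0.09350142] [-1.59786218 -0.01171076  0.3792425 ] [0.03842856 0.2459774  0.13356769] 2.0167
```

View pics/g1s.png

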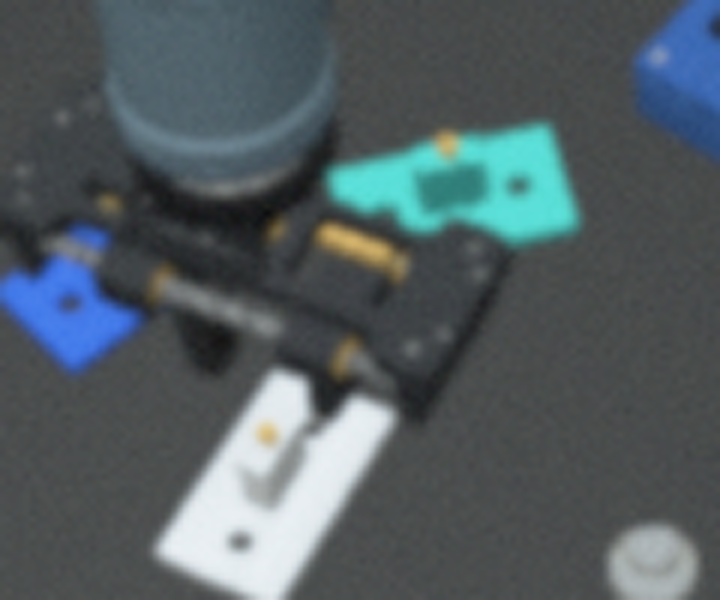

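{"api": "send_rows", "payload": {
  "targets": [
    [-0.14,-0.36,-0.4,-0.24],
    [0,0,-0.5,0],
    [0,0,-0.5,0],
    [0,0,-0.4,0],
    [0,0,0,0]
  ]
}}

```text
time_s: 2.53
tcp_pos: [0.5798, -0.2236, 0.0483]
orientation: [-1.605, -0.014, 0.341]
contact_force: [-0.6, -0.4, 0.9]
grip_width: 0.0399
```

Run:
```python
from h import *
s=monitor.sense();print(s['tcp_pos'],s['orientation'],s['contact_force'],s['time_s'])
g=grab('scene');f=grab('top')
crop(g,180,200,300,300,6,'g2s.png');crop(f,280,160,400,250,6,'g2t.png')
```

```text
[ 0.57976936 -0.22362415  0.04828094] [-1.604964   -0.01362608  0.34083417] [-0.60356883 -0.35768397  0.91376882] 2.5333
```

View pics/g2s.png

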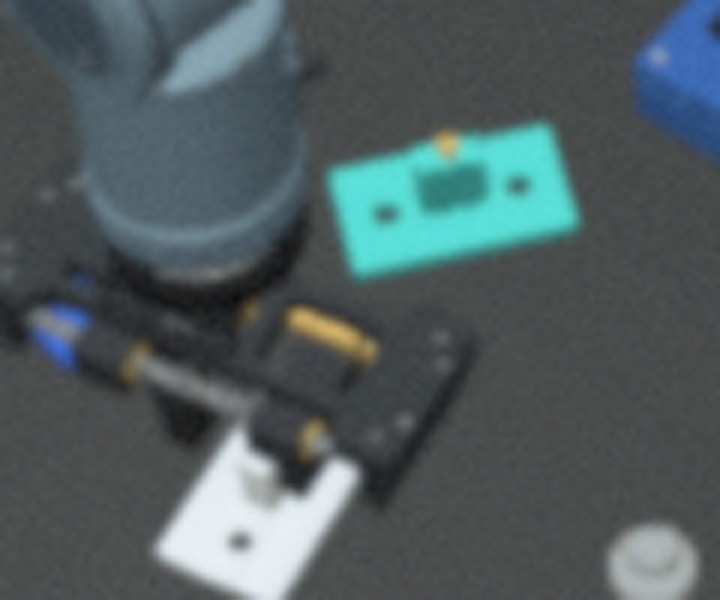

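View pics/g2t.png

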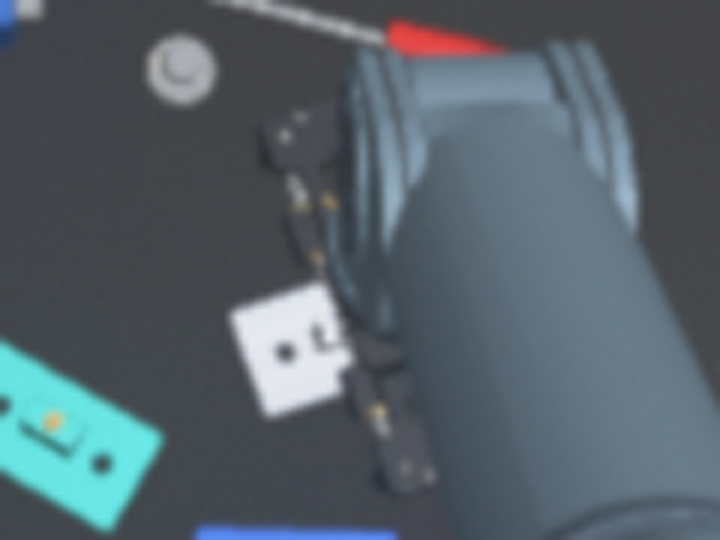

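{"api": "send_rows", "payload": {
  "targets": [
    [0.06,0.25,-0.5,0.12],
    [0,0,-0.4,0],
    [0,0,-0.2,0],
    [0,0,0,0]
  ]
}}

```text
time_s: 2.97
tcp_pos: [0.5838, -0.2158, 0.0207]
orientation: [-1.607, -0.018, 0.357]
contact_force: [-0.0, 0.2, -0.6]
grip_width: 0.0402
```

{"api": "send_rows", "payload": {
  "targets": [
    [0,0,0.04,0],
    [0,0,0,0],
    [0,0,0,0],
    [0,0,0,0],
    [0,0,0,0],
    [0,0,0,0],
    [0,0,0,0],
    [0,0,0,0]
  ],
  "grip": 5,
  "newtons": 30
}}

```text
time_s: 3.63
tcp_pos: [0.5839, -0.2159, 0.0222]
orientation: [-1.607, -0.018, 0.356]
contact_force: [0.5, 0.3, -1.0]
grip_width: 0.0136
```

{"api": "send_rows", "payload": {
  "targets": [
    [0,0,0.3,0],
    [0,0,0.6,0],
    [0,0,0.8,0],
    [0,0,0.8,0],
    [0,0,0.8,0],
    [0,0,0.6,0],
    [0,0,0.2,0],
    [0,0,0,0]
  ]
}}

```text
time_s: 4.3
tcp_pos: [0.5834, -0.2154, 0.1359]
orientation: [-1.608, -0.019, 0.357]
contact_force: [-0.5, -1.5, -1.4]
grip_width: 0.0137
```

Run:
```python
from h import *
s=monitor.sense();print(s['tcp_pos'],s['orientation'],s['contact_force'],s['ft_torque'],s['time_s'],s['grip_width'])
g=grab('scene');f=grab('top')
crop(g,170,170,310,290,5,'g3s.png');crop(f,270,150,390,250,6,'g3t.png')
```

```text
[ 0.58340525 -0.21542191  0.13594527] [-1.608016   -0.01886959  0.35721793] [-0.48671961 -1.48903161 -1.38534114] [ 0.0322917  -0.06116001  0.02691709] 4.3 0.013688713889241666
```

View pics/g3s.png

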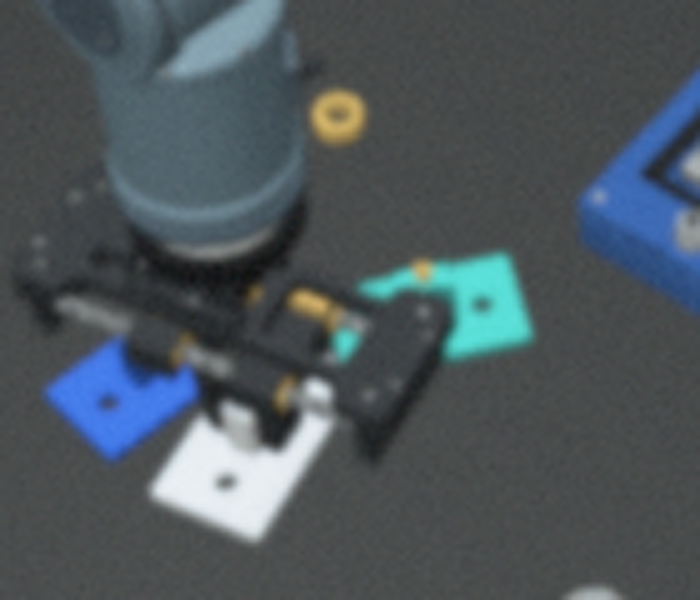

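{"api": "send_rows", "payload": {
  "targets": [
    [0,0.3,0,-0.1],
    [-0.04,0.6,0,-0.15],
    [-0.04,0.8,0,-0.2],
    [-0.04,0.8,0,-0.2],
    [-0.04,0.8,0,-0.2],
    [-0.04,0.8,0,-0.2],
    [-0.04,0.8,0,-0.2],
    [-0.04,0.8,0,-0.2],
    [-0.04,0.8,0,-0.2],
    [-0.04,0.8,0,-0.2]
  ]
}}

```text
time_s: 5.23
tcp_pos: [0.5633, -0.0256, 0.1223]
orientation: [-1.6, 0.002, 0.142]
contact_force: [0.2, -0.4, -1.5]
grip_width: 0.0137
```

{"api": "send_rows", "payload": {
  "targets": [
    [-0.04,0.8,0,0],
    [-0.04,0.8,0,0],
    [-0.04,0.8,0,0],
    [-0.04,0.7,0,0],
    [-0.04,0.5,0,0],
    [0,0.3,0,0],
    [0,0,0,0]
  ]
}}

```text
time_s: 5.82
tcp_pos: [0.5495, 0.0874, 0.1147]
orientation: [-1.594, 0.016, 0.149]
contact_force: [0.3, -0.3, -0.3]
grip_width: 0.0134
```

{"api": "send_rows", "payload": {
  "targets": [
    [0.3,0.45,0.1,0.1],
    [0.3,0.45,0.1,0],
    [0.25,0.35,0,0],
    [0,0,0,0],
    [0,0,0,0]
  ]
}}

```text
time_s: 6.23
tcp_pos: [0.573, 0.1198, 0.1189]
orientation: [-1.595, 0.018, 0.158]
contact_force: [-0.7, -1.0, -1.2]
grip_width: 0.0136
```

```bash
cat >> h.py <<'E'
from scipy.spatial.transform import Rotation as Ro
R0=Ro.from_euler('xyz',[-1.607,-.018,.356])
def st():
    s=monitor.sense(); R=Ro.from_euler('xyz',s['orientation'])
    n=(R*R0.inv()).apply([0,0,1])
    a=np.radians(-80.9)
    cx=np.array([np.cos(a),np.sin(a),0]);cy=np.array([-np.sin(a),np.cos(a),0])
    print('t',round(s['time_s'],2),'tcp',np.round(s['tcp_pos']*1000,1),'yaw',np.degrees(s['orientation'][2]).round(2),'F',np.round(s['contact_force'],1),'T',np.round(s['ft_torque'],2),'w',s['grip_width'].round(4),'tilt n.cx,n.cy mrad',(n@cx*1000).round(1),(n@cy*1000).round(1), 'tool',np.round(s['orientation'],3))
    return s
E
python3 - <<'E'
from h import *
st()
g=grab('scene');f=grab('top')
crop(g,250,110,390,230,5,'g4s.png');crop(f,160,140,280,240,6,'g4t.png')
E
```

```text
Traceback (most recent call last):
  File "h.py", line 26, in st
    print('t',round(s['time_s'],2),'tcp',np.round(s['tcp_pos']*1000,1),'yaw',np.degrees(s['orientation'][2]).round(2),'F',np.round(s['contact_force'],1),'T',np.round(s['ft_torque'],2),'w',s['grip_width'].round(4),'tilt n.cx,n.cy mrad',(n@cx*1000).round(1),(n@cy*1000).round(1), 'tool',np.round(s['orientation'],3))
                                                                                                                                                                                            ^^^^^^^^^^^^^^^^^^^^^
AttributeError: 'float' object has no attribute 'round'
```

```bash
sed -i "s/s\['grip_width'\].round(4)/round(s['grip_width'],4)/" h.py
python3 - <<'E'
from h import *
st()
g=grab('scene');f=grab('top')
crop(g,250,110,390,230,5,'g4s.png');crop(f,160,140,280,240,6,'g4t.png')
E
```

```text
t 6.23 tcp [573.  119.8 118.9] yaw 9.03 F [-0.7 -1.  -1.2] T [ 0.   -0.09 -0.05] w 0.0136 tilt n.cx,n.cy mrad 11.7 36.4 tool [-1.595  0.018  0.158]
```

View pics/g4s.png

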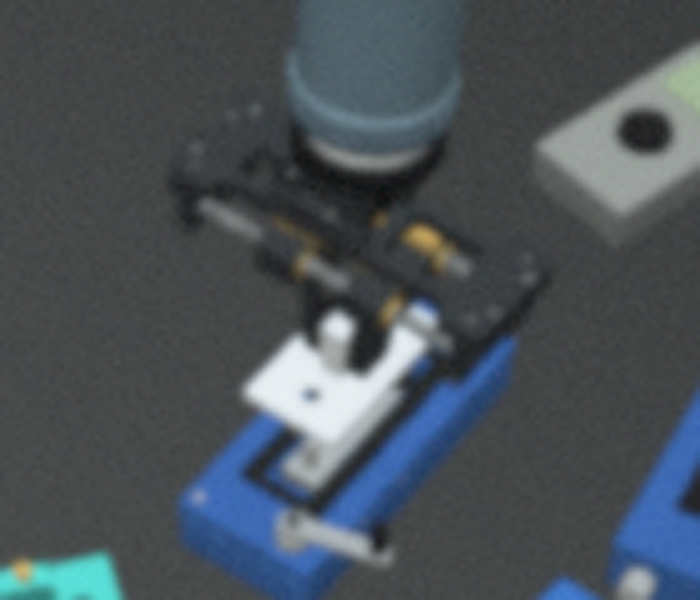

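View pics/g4t.png

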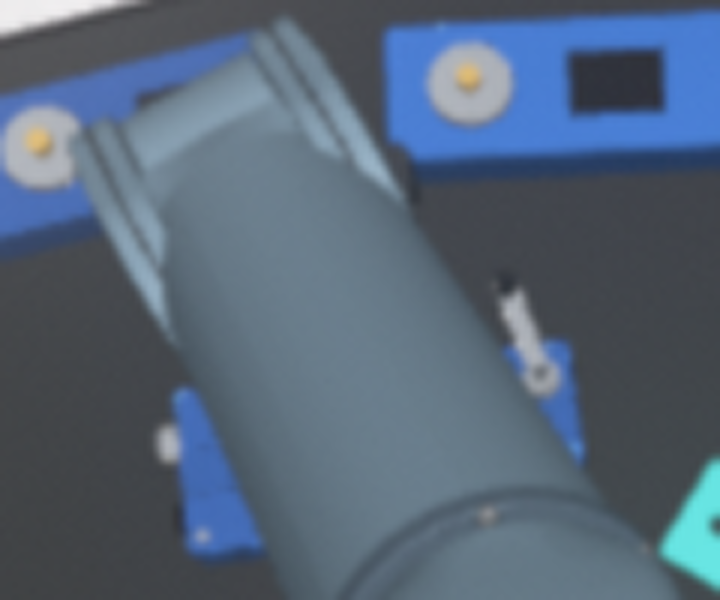

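Run:
```python
from h import *
g=load('scene')
crop(g,280,165,350,225,11,'g5s.png')
f=cv2.imread('pics/scene0.png')
c=cv2.resize(f[160:235,282:357],None,fx=10,fy=10,interpolation=cv2.INTER_CUBIC);cv2.imwrite('pics/c5s.png',c[:600]);cv2.imwrite('pics/c5s2.png',c)
```

```text
(no output)
```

View pics/g5s.png

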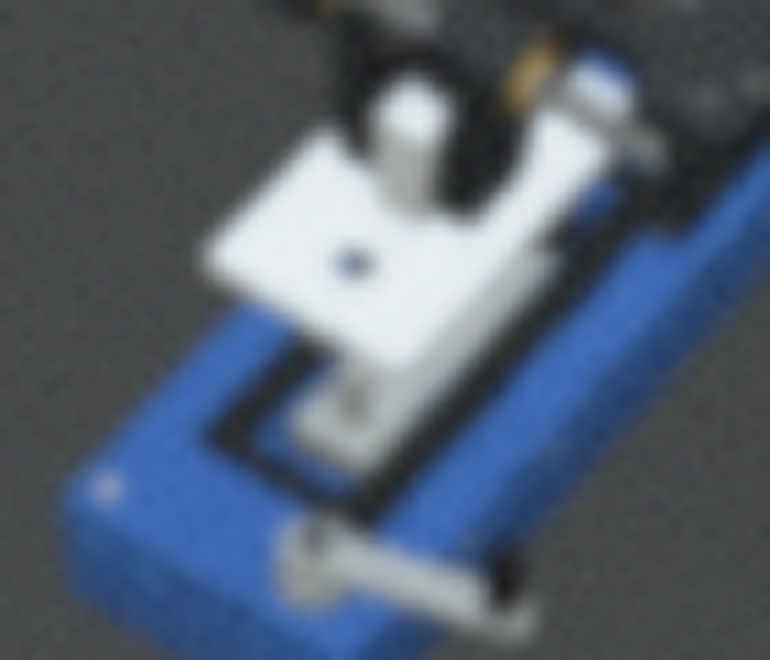

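View pics/c5s.png

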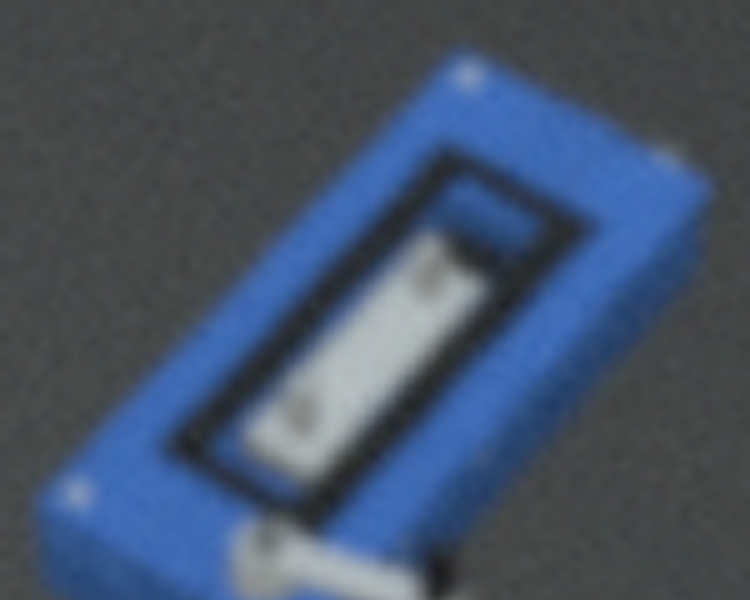

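```bash
cat > fit2.py <<'E'
from h import *
exec(open('fit.py').read().split('# seal corners')[0].replace('from h import *',''))
h=.042;k=.04
obs=full([(465,45),(715,185),(40,497),(447,145),(600,222),(308,535),(165,448)],282,160,10)
loc=[(-.1,-.042,k),(-.1,.042,k),(.1,-.042,k),(-.068,-.026,h),(-.068,.026,h),(.068,.026,h),(.068,-.026,h)]
print('case');c=fit([(g,obs,loc)],[.57,.13,-1.41])
z=.1027
o2=full([(208,245),(403,358),(354,264)],280,165,11)
print('plate');p=fit([(g,o2,[(.05,-.028,z),(.05,.028,z),(.03,0,z)])],[.57,.12,-1.41])
a=c[2];d=p[:2]-c[:2];print('plate rel case x,y mm',1000*(d@[np.cos(a),np.sin(a)]),1000*(d@[-np.sin(a),np.cos(a)]),np.degrees(p[2]-c[2]))
E
python3 fit2.py
```

```text
case
[568.6 132. ] -80.87 rms 0.41 [ 0.   0.3 -0.  -0.1 -0.3  0.1  0.1 -0.7  0.3  0.1  0.8  0.5 -0.8 -0.2]
[568.6 132. ] -80.87 rms 0.41 [ 0.   0.3 -0.  -0.1 -0.3  0.1  0.1 -0.7  0.3  0.1  0.8  0.5 -0.8 -0.2]
plate
[570.2 122.1] -81.79 rms 0.47 [ 0.1  0.4 -0.2  0.5  0.1 -0.9]
[570.2 122.1] -81.79 rms 0.47 [ 0.1  0.4 -0.2  0.5  0.1 -0.9]
plate rel case x,y mm 10.037782363548281 0.08705450607586922 -0.9224234743183913
```

{"api": "send_rows", "payload": {
  "targets": [
    [0,0,-0.4,0.05],
    [0,0,-0.4,0],
    [0,0,-0.3,0],
    [0,0,0,0],
    [0,0,0,0]
  ]
}}

```text
time_s: 6.75
tcp_pos: [0.5714, 0.1163, 0.0875]
orientation: [-1.597, 0.021, 0.16]
contact_force: [0.5, 0.2, -1.9]
grip_width: 0.0135
```

```bash
python3 -c "
from h import *
st()"
```

```text
t 6.75 tcp [571.4 116.3  87.5] yaw 9.17 F [ 0.5  0.2 -1.9] T [-0.05 -0.11  0.03] w 0.0135 tilt n.cx,n.cy mrad 9.7 39.1 tool [-1.597  0.021  0.16 ]
```

{"api": "send_rows", "payload": {
  "targets": [
    [0.09,0,-0.08,0],
    [0,0,-0.08,0],
    [0,0,-0.05,0],
    [0,0,0,0]
  ]
}}

```text
time_s: 7.08
tcp_pos: [0.5737, 0.1159, 0.0815]
orientation: [-1.597, 0.022, 0.16]
contact_force: [-1.0, -0.7, -1.2]
grip_width: 0.0137
```

```bash
python3 -c "
from h import *
st()"
```

```text
t 7.08 tcp [573.7 115.9  81.5] yaw 9.14 F [-1.  -0.7 -1.2] T [-0.01 -0.14 -0.03] w 0.0137 tilt n.cx,n.cy mrad 9.5 39.7 tool [-1.597  0.022  0.16 ]
```

{"api": "send_rows", "payload": {
  "targets": [
    [0,0,-0.05,0],
    [0,0,0,0]
  ]
}}

```text
time_s: 7.25
tcp_pos: [0.574, 0.116, 0.0804]
orientation: [-1.597, 0.021, 0.16]
contact_force: [0.2, 0.2, -1.3]
grip_width: 0.0137
```

{"api": "send_rows", "payload": {
  "targets": [
    [0,0,-0.05,0],
    [0,0,0,0]
  ]
}}

```text
time_s: 7.42
tcp_pos: [0.5743, 0.1162, 0.0796]
orientation: [-1.597, 0.02, 0.16]
contact_force: [-1.6, 0.1, 0.9]
grip_width: 0.0138
```

{"api": "send_rows", "payload": {
  "targets": [
    [0,0,-0.04,0],
    [0,0,0,0]
  ]
}}

```text
time_s: 7.58
tcp_pos: [0.5744, 0.1162, 0.079]
orientation: [-1.598, 0.02, 0.16]
contact_force: [-0.9, -0.8, 1.2]
grip_width: 0.0138
```

{"api": "send_rows", "payload": {
  "targets": [
    [-0.01,0.06,0,0],
    [0,0,0,0]
  ]
}}

```text
time_s: 7.75
tcp_pos: [0.5745, 0.1173, 0.0794]
orientation: [-1.598, 0.019, 0.159]
contact_force: [0.1, -0.4, -0.7]
grip_width: 0.0141
```

{"api": "send_rows", "payload": {
  "targets": [
    [-0.01,0.06,0,0],
    [0,0,0,0]
  ]
}}

```text
time_s: 7.92
tcp_pos: [0.5745, 0.1189, 0.0795]
orientation: [-1.598, 0.019, 0.159]
contact_force: [-0.6, -0.3, 0.2]
grip_width: 0.0138
```

{"api": "send_rows", "payload": {
  "targets": [
    [-0.04,0.0,-0.05,0],
    [0,0,0,0]
  ]
}}

```text
time_s: 8.08
tcp_pos: [0.5741, 0.1191, 0.0785]
orientation: [-1.598, 0.017, 0.159]
contact_force: [-0.9, -0.8, 1.8]
grip_width: 0.014
```

{"api": "send_rows", "payload": {
  "targets": [
    [0,0,-0.03,0],
    [0,0,0,0]
  ]
}}

```text
time_s: 8.25
tcp_pos: [0.5741, 0.1191, 0.0779]
orientation: [-1.598, 0.017, 0.159]
contact_force: [-0.8, -0.7, 3.0]
grip_width: 0.0139
```

{"api": "send_rows", "payload": {
  "targets": [
    [-0.02,0.04,-0.02,0],
    [0,0,0,0]
  ]
}}

```text
time_s: 8.42
tcp_pos: [0.574, 0.1195, 0.0777]
orientation: [-1.599, 0.017, 0.159]
contact_force: [-1.5, -0.5, 3.4]
grip_width: 0.0138
```

{"api": "send_rows", "payload": {
  "targets": [
    [-0.02,0.06,-0.01,0],
    [-0.01,0.03,0,0],
    [0,0,0,0]
  ]
}}

```text
time_s: 8.67
tcp_pos: [0.5728, 0.1221, 0.0772]
orientation: [-1.599, 0.017, 0.159]
contact_force: [-0.2, 1.2, -1.4]
grip_width: 0.0141
```

{"api": "send_rows", "payload": {
  "targets": [
    [-0.02,0.06,-0.01,0],
    [-0.01,0.03,0,0],
    [0,0,0,0]
  ]
}}

```text
time_s: 8.92
tcp_pos: [0.5712, 0.1245, 0.0759]
orientation: [-1.599, 0.019, 0.159]
contact_force: [0.7, -0.8, -1.0]
grip_width: 0.0134
```

{"api": "send_rows", "payload": {
  "targets": [
    [0.03,-0.04,-0.04,0],
    [0,0,-0.03,0],
    [0,0,0,0]
  ]
}}

```text
time_s: 9.17
tcp_pos: [0.5715, 0.1239, 0.0734]
orientation: [-1.598, 0.02, 0.159]
contact_force: [0.1, 0.6, -1.1]
grip_width: 0.0135
```

```bash
python3 -c "
from h import *
st()
g=grab('scene');crop(g,280,155,360,225,9,'g6s.png')"
```

```text
t 9.17 tcp [571.5 123.9  73.4] yaw 9.13 F [ 0.1  0.6 -1.1] T [ 0.04 -0.1  -0.02] w 0.0135 tilt n.cx,n.cy mrad 8.8 37.7 tool [-1.598  0.02   0.159]
```

View pics/g6s.png

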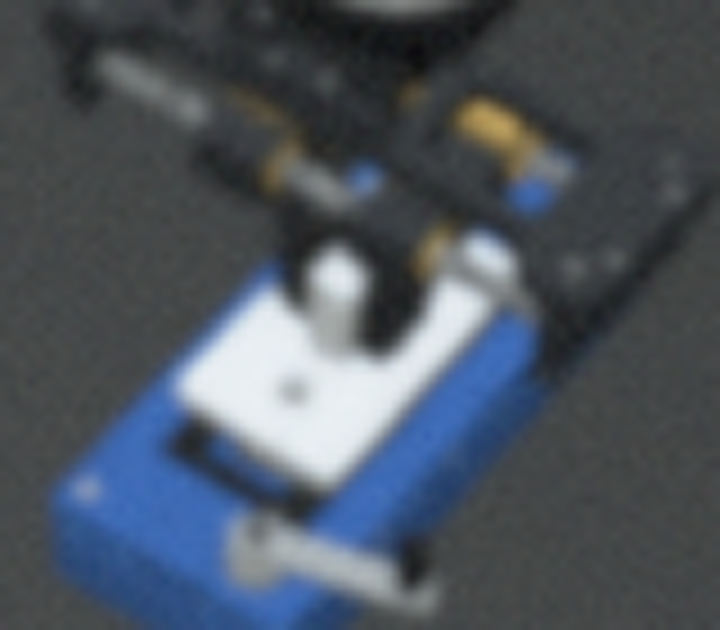

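{"api": "send_rows", "payload": {
  "targets": [
    [0,0,-0.06,0],
    [0,0,-0.06,0],
    [0,0,0,0]
  ]
}}

```text
time_s: 9.47
tcp_pos: [0.5714, 0.1242, 0.0701]
orientation: [-1.598, 0.02, 0.16]
contact_force: [0.3, 0.7, -1.7]
grip_width: 0.0139
```

{"api": "send_rows", "payload": {
  "targets": [
    [0,0,-0.06,0],
    [0,0,-0.04,0],
    [0,0,0,0]
  ]
}}

```text
time_s: 9.72
tcp_pos: [0.5713, 0.1243, 0.0672]
orientation: [-1.598, 0.02, 0.16]
contact_force: [0.6, 0.4, -0.6]
grip_width: 0.0137
```

{"api": "send_rows", "payload": {
  "targets": [
    [0,0,-0.04,0],
    [0,0,0,0]
  ]
}}

```text
time_s: 9.88
tcp_pos: [0.5713, 0.1243, 0.0661]
orientation: [-1.598, 0.02, 0.16]
contact_force: [-1.3, 1.1, -0.3]
grip_width: 0.0136
```

{"api": "send_rows", "payload": {
  "targets": [
    [0,0,-0.04,0],
    [0,0,0,0]
  ]
}}

```text
time_s: 10.05
tcp_pos: [0.5714, 0.1243, 0.065]
orientation: [-1.598, 0.02, 0.16]
contact_force: [-0.2, -1.0, -1.4]
grip_width: 0.0137
```

{"api": "send_rows", "payload": {
  "targets": [
    [0,0,-0.04,0],
    [0,0,0,0]
  ]
}}

```text
time_s: 10.22
tcp_pos: [0.5715, 0.1244, 0.0642]
orientation: [-1.598, 0.02, 0.16]
contact_force: [-1.0, -0.5, 0.2]
grip_width: 0.0138
```

{"api": "send_rows", "payload": {
  "targets": [
    [0,0,-0.03,0],
    [0,0,0,0]
  ]
}}

```text
time_s: 10.38
tcp_pos: [0.5716, 0.1244, 0.0637]
orientation: [-1.598, 0.02, 0.16]
contact_force: [-1.3, -0.5, 1.4]
grip_width: 0.0139
```

{"api": "send_rows", "payload": {
  "targets": [
    [0,0,-0.03,0],
    [0,0,0,0]
  ]
}}

```text
time_s: 10.55
tcp_pos: [0.5715, 0.1244, 0.0633]
orientation: [-1.598, 0.02, 0.16]
contact_force: [-1.5, -0.5, 1.8]
grip_width: 0.0139
```

{"api": "send_rows", "payload": {
  "targets": [
    [0,0,0,0],
    [0,0,0,0],
    [0,0,0,0],
    [0,0,0,0],
    [0,0,0,0]
  ],
  "grip": 24,
  "newtons": 10
}}

```text
time_s: 10.97
tcp_pos: [0.5721, 0.1246, 0.0632]
orientation: [-1.598, 0.018, 0.16]
contact_force: [-0.8, 0.4, -0.2]
grip_width: 0.0241
```

```bash
python3 -c "
from h import *
st()
g=grab('scene');crop(g,280,155,360,225,9,'g7s.png')"
```

```text
t 10.97 tcp [572.1 124.6  63.2] yaw 9.15 F [-0.8  0.4 -0.2] T [-0.05 -0.09  0.  ] w 0.0241 tilt n.cx,n.cy mrad 9.4 36.3 tool [-1.598  0.018  0.16 ]
```

View pics/g7s.png

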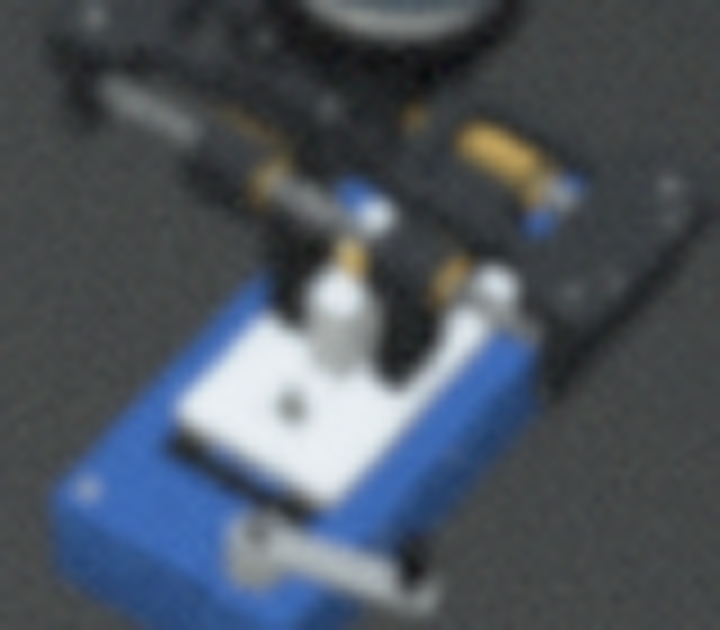

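{"api": "send_rows", "payload": {
  "targets": [
    [0,0,0.2,0],
    [0,0,0.4,0],
    [0,0,0.6,0],
    [0,0,0.6,0],
    [0,0,0.6,0],
    [0,0,0.6,0],
    [0,0,0.3,0],
    [0,0,0,0]
  ],
  "grip": 40
}}

```text
time_s: 11.68
tcp_pos: [0.5717, 0.1249, 0.1535]
orientation: [-1.597, 0.018, 0.16]
contact_force: [0.2, -0.6, -0.5]
grip_width: 0.04
```

```bash
python3 -c "
from h import *
st()
g=grab('scene');crop(g,280,155,360,225,9,'g8s.png')"
```

```text
t 11.68 tcp [571.7 124.9 153.5] yaw 9.18 F [ 0.2 -0.6 -0.5] T [-0.05 -0.15  0.01] w 0.04 tilt n.cx,n.cy mrad 9.7 35.5 tool [-1.597  0.018  0.16 ]
```

View pics/g8s.png

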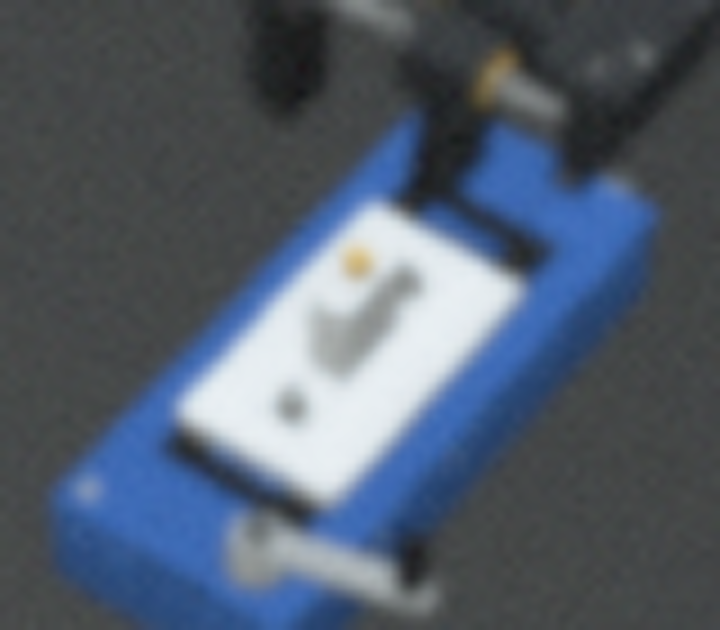

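Run:
```python
from h import *
g=load('scene');crop(g,300,195,340,235,15,'k1.png')
f=load('top')
t=cv2.imread('pics/top0.png');cv2.imwrite('pics/k2.png',cv2.resize(t[175:215,230:270],None,fx=15,fy=15,interpolation=cv2.INTER_CUBIC))
```

```text
(no output)
```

View pics/k1.png

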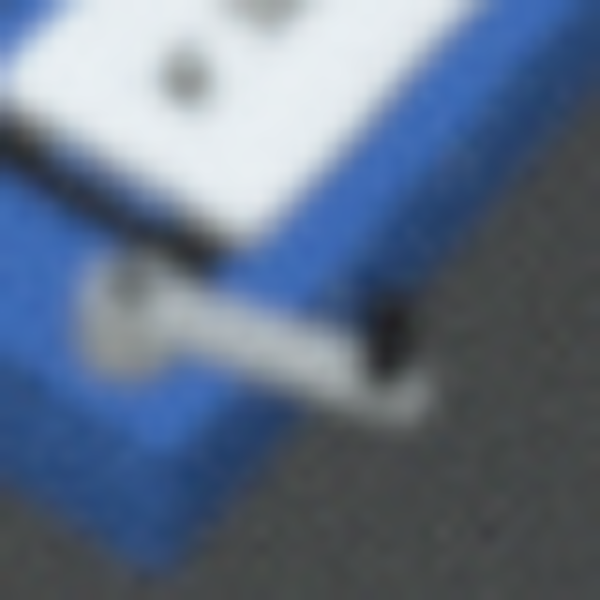

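View pics/k2.png

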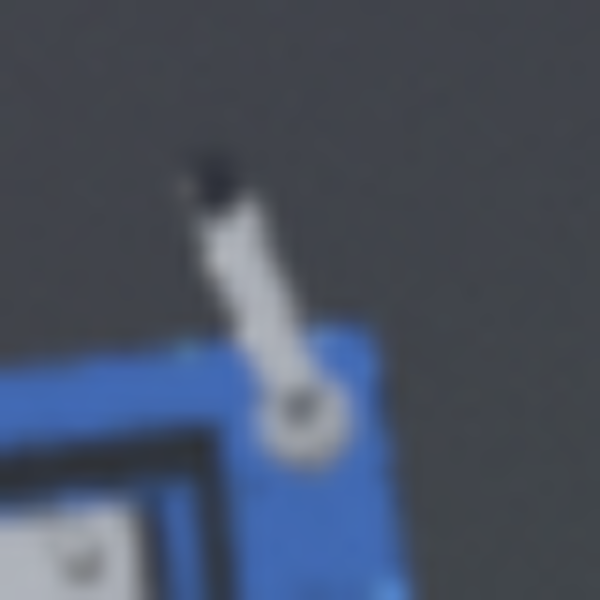

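Run:
```python
from h import *
g=load('scene');f=load('top')
S=lambda a,b:((a+.5)/15-.5+300,(b+.5)/15-.5+195)
T=lambda a,b:((a+.5)/15-.5+230,(b+.5)/15-.5+175)
P=p2w(g,*S(388,340),.065);Q=p2w(g,*S(125,290),.060);P2=p2w(f,*T(213,178),.068);Q2=p2w(f,*T(302,410),.060)
for p,q,b in((P,Q,[2.8,-2.3]),(P2,Q2,[3.1,2.3])):
    d=(p-q)[:2]; print('peg',p[:2]*1000+b,'piv',q[:2]*1000+b,'r',np.linalg.norm(d)*1000,'dir',np.degrees(np.arctan2(d[1],d[0])))
```

```text
peg [649.63988753  68.26639384] piv [608.29603891  46.14596016] r 46.88952340261521 dir 28.14837005513041
peg [651.01338652  68.91818773] piv [605.98335338  49.82630309] r 48.91016196938598 dir 22.97602840144614
```

{"api": "send_rows", "payload": {
  "targets": [
    [0.3,-0.2,0,0.5],
    [0.45,-0.3,0,0.9],
    [0.45,-0.3,0,0.9],
    [0.45,-0.3,0,0.9],
    [0.45,-0.3,0,0.9],
    [0.45,-0.3,0,0.9],
    [0.45,-0.3,0,0.9],
    [0.45,-0.3,0,0.9],
    [0.45,-0.3,0,0.9],
    [0.3,-0.2,0,0.6]
  ],
  "grip": 0
}}

```text
time_s: 12.57
tcp_pos: [0.6743, 0.0527, 0.1444]
orientation: [-1.59, 0.029, 1.076]
contact_force: [-0.4, -0.9, -0.8]
grip_width: 0.0001
```

{"api": "send_rows", "payload": {
  "targets": [
    [0,0,0,0],
    [0,0,0,0]
  ]
}}

```text
time_s: 12.73
tcp_pos: [0.6743, 0.0506, 0.1417]
orientation: [-1.588, 0.031, 1.074]
contact_force: [0.0, 0.6, -0.1]
grip_width: 0.0008
```

```bash
python3 -c "
from h import *
s=st();print(s['joints'])"
```

```text
t 12.73 tcp [674.3  50.6 141.7] yaw 61.52 F [ 0.   0.6 -0.1] T [ 0.06 -0.13  0.01] w 0.0008 tilt n.cx,n.cy mrad -26.8 44.7 tool [-1.588  0.031  1.074]
[ 0.2048909   0.77305851 -0.56727019  1.51156184  0.50101165  1.01006237
  0.56448216]
```

{"api": "send_rows", "payload": {
  "targets": [
    [0.05,0,-0.4,0],
    [0,0,-0.6,0],
    [0,0,-0.6,0],
    [0,0,-0.5,0],
    [0,0,-0.3,0],
    [0,0,0,0],
    [0,0,0,0]
  ]
}}

```text
time_s: 13.32
tcp_pos: [0.6707, 0.0533, 0.0717]
orientation: [-1.582, 0.034, 1.072]
contact_force: [-0.4, -0.1, -0.4]
grip_width: 0.0001
```

```bash
python3 -c "
from h import *
st()
g=grab('scene');f=grab('top');crop(g,280,155,360,235,8,'k3.png');crop(f,190,150,290,230,8,'k3t.png')"
```

```text
t 13.32 tcp [670.7  53.3  71.7] yaw 61.43 F [-0.4 -0.1 -0.4] T [ 0.05 -0.17 -0.03] w 0.0001 tilt n.cx,n.cy mrad -26.1 51.6 tool [-1.582  0.034  1.072]
```

View pics/k3.png

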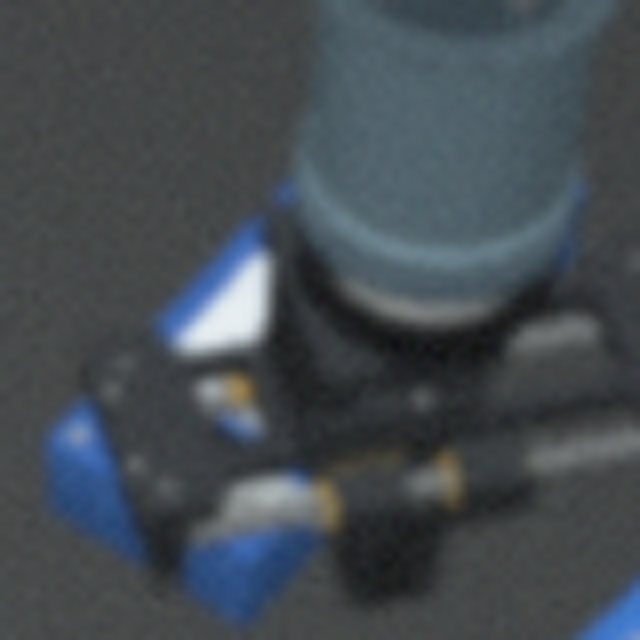

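View pics/k3t.png

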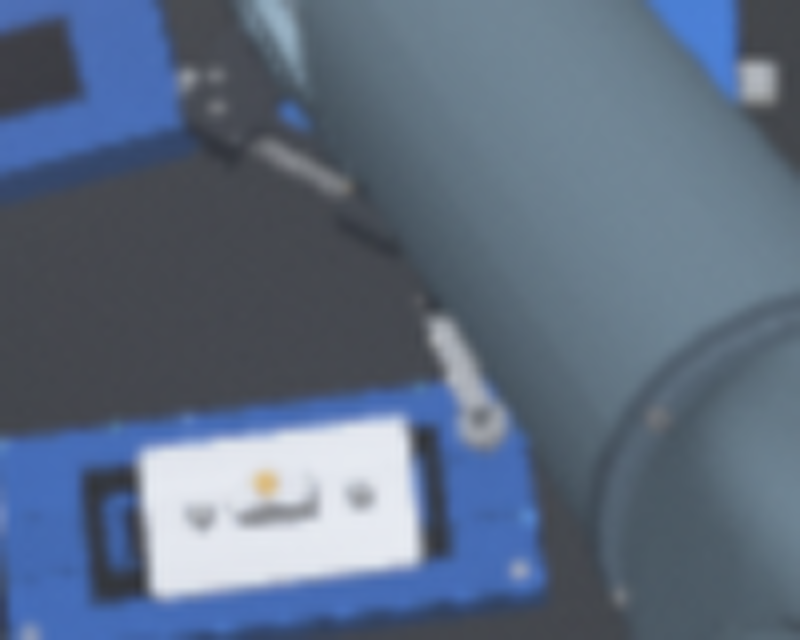

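{"api": "send_rows", "payload": {
  "targets": [
    [-0.15,0.15,0.08,0],
    [-0.15,0.15,0,0],
    [-0.15,0.2,0,0],
    [0,0,0,0]
  ]
}}

```text
time_s: 13.75
tcp_pos: [0.6606, 0.0671, 0.0773]
orientation: [-1.587, 0.031, 1.071]
contact_force: [0.1, -0.4, -0.3]
grip_width: 0.0005
```

{"api": "send_rows", "payload": {
  "targets": [
    [-0.15,0.18,0,0],
    [-0.15,0.18,0,0],
    [0,0,0,0]
  ]
}}

```text
time_s: 14.0
tcp_pos: [0.6543, 0.0771, 0.0787]
orientation: [-1.591, 0.028, 1.071]
contact_force: [-0.5, 0.6, -0.2]
grip_width: 0.0004
```

{"api": "send_rows", "payload": {
  "targets": [
    [-0.2,0.12,-0.1,0],
    [-0.2,0.12,-0.05,0],
    [0,0,0,0]
  ]
}}

```text
time_s: 14.25
tcp_pos: [0.6446, 0.0842, 0.0758]
orientation: [-1.593, 0.026, 1.071]
contact_force: [0.7, -0.2, 0.6]
grip_width: 0.0003
```

{"api": "send_rows", "payload": {
  "targets": [
    [-0.2,0.06,-0.04,0],
    [-0.2,0.06,0,0],
    [0,0,0,0]
  ]
}}

```text
time_s: 14.5
tcp_pos: [0.6334, 0.0879, 0.0747]
orientation: [-1.593, 0.026, 1.071]
contact_force: [1.2, 0.6, -0.3]
grip_width: 0.0006
```

```bash
python3 -c "
from h import *
st()
g=grab('scene');f=grab('top');crop(f,190,150,290,230,8,'k4t.png')"
```

```text
t 14.5 tcp [633.4  87.9  74.7] yaw 61.36 F [ 1.2  0.6 -0.3] T [ 0.04 -0.29  0.05] w 0.0006 tilt n.cx,n.cy mrad -26.0 37.9 tool [-1.593  0.026  1.071]
```

View pics/k4t.png

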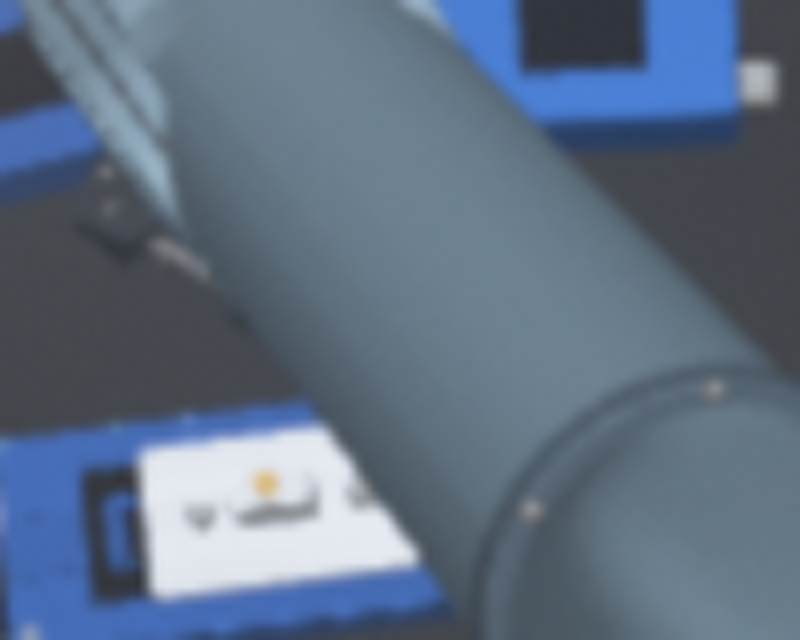

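{"api": "send_rows", "payload": {
  "targets": [
    [-0.2,0.03,0,0],
    [-0.2,0.03,0,0],
    [-0.15,0,0,0],
    [0,0,0,0]
  ]
}}

```text
time_s: 14.93
tcp_pos: [0.6191, 0.0887, 0.0744]
orientation: [-1.593, 0.026, 1.07]
contact_force: [1.3, -0.2, 0.5]
grip_width: 0.0011
```

{"api": "send_rows", "payload": {
  "targets": [
    [-0.12,0,0,0],
    [-0.08,0,0,0],
    [0,0,0,0]
  ]
}}

```text
time_s: 15.18
tcp_pos: [0.6134, 0.0885, 0.0745]
orientation: [-1.593, 0.026, 1.07]
contact_force: [0.8, -0.4, -0.8]
grip_width: 0.0004
```

```bash
python3 -c "
from h import *
st()
g=grab('scene');crop(g,280,155,360,235,8,'k5.png')"
```

```text
t 15.18 tcp [613.4  88.5  74.5] yaw 61.28 F [ 0.8 -0.4 -0.8] T [ 0.01 -0.38 -0.03] w 0.0004 tilt n.cx,n.cy mrad -26.3 37.9 tool [-1.593  0.026  1.07 ]
```

View pics/k5.png

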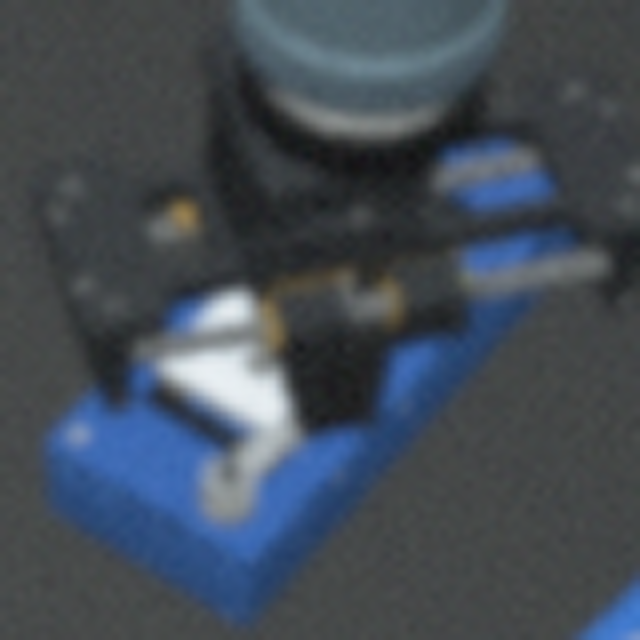

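Keeper is swinging; the bar now reaches over the plate's end (pixels ~(265,450)). Continue until the stop is felt.

{"api": "send_rows", "payload": {
  "targets": [
    [-0.12,0,0,0],
    [0,0,0,0]
  ]
}}

```text
time_s: 15.4
tcp_pos: [0.6103, 0.0884, 0.0744]
orientation: [-1.593, 0.026, 1.069]
contact_force: [-0.4, -0.2, -0.5]
grip_width: 0.0005
```

{"api": "send_rows", "payload": {
  "targets": [
    [-0.1,-0.01,0,0],
    [0,0,0,0]
  ]
}}

```text
time_s: 15.57
tcp_pos: [0.6081, 0.088, 0.0745]
orientation: [-1.594, 0.026, 1.069]
contact_force: [1.7, 1.2, -0.6]
grip_width: 0.0005
```

{"api": "send_rows", "payload": {
  "targets": [
    [-0.1,-0.01,0,0],
    [0,0,0,0]
  ]
}}

```text
time_s: 15.73
tcp_pos: [0.6079, 0.0875, 0.075]
orientation: [-1.598, 0.023, 1.068]
contact_force: [0.1, -1.1, 0.5]
grip_width: 0.0006
```

{"api": "send_rows", "payload": {
  "targets": [
    [-0.12,0,0,0],
    [0,0,0,0]
  ]
}}

```text
time_s: 15.9
tcp_pos: [0.6075, 0.087, 0.0756]
orientation: [-1.602, 0.019, 1.067]
contact_force: [0.1, -1.6, -0.4]
grip_width: 0.0002
```

{"api": "send_rows", "payload": {
  "targets": [
    [-0.15,0,0,0]
  ]
}}

```text
time_s: 15.98
tcp_pos: [0.6064, 0.0869, 0.0761]
orientation: [-1.606, 0.016, 1.067]
contact_force: [15.9, -0.2, -9.7]
grip_width: 0.0003
```

```bash
python3 -c "
from h import *
st()
g=grab('scene');crop(g,280,155,360,235,8,'k6.png')"
```

```text
t 15.98 tcp [606.4  86.9  76.1] yaw 61.12 F [15.9 -0.2 -9.7] T [-0.14 -3.62  0.01] w 0.0003 tilt n.cx,n.cy mrad -26.2 21.1 tool [-1.606  0.016  1.067]
```

View pics/k6.png

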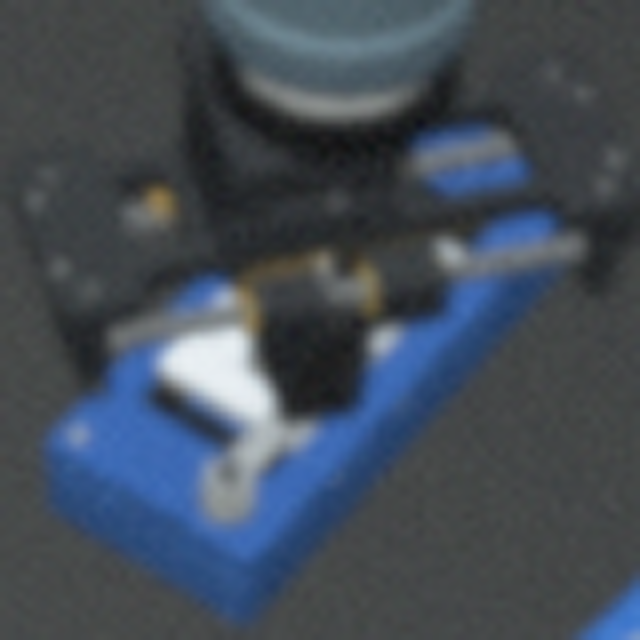

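{"api": "send_rows", "payload": {
  "targets": [
    [0.1,0,0,0],
    [0.2,-0.1,0,0],
    [0.3,-0.1,0.1,0],
    [0.3,-0.1,0.3,0],
    [0.2,0,0.6,0],
    [0,0,0.8,0],
    [0,0,0.8,0],
    [0,0,0.8,0],
    [0,0,0.5,0],
    [0,0,0,0]
  ]
}}

```text
time_s: 16.87
tcp_pos: [0.632, 0.0769, 0.178]
orientation: [-1.596, 0.022, 1.067]
contact_force: [0.0, 1.0, -0.5]
grip_width: 0.0004
```

{"api": "send_rows", "payload": {
  "targets": [
    [0,-0.6,0.2,0],
    [0,-0.8,0.2,0],
    [0,-1,0.2,0],
    [0,-1,0.2,0],
    [0,-1,0,0],
    [0,-1,0,0],
    [0,-1,0,0],
    [0,-0.8,0,0],
    [0,-0.4,0,0],
    [0,0,0,0]
  ]
}}

```text
time_s: 17.7
tcp_pos: [0.6272, -0.1197, 0.193]
orientation: [-1.585, 0.025, 1.072]
contact_force: [0.1, -0.0, -0.2]
grip_width: 0.0005
```

```bash
python3 -c "
from h import *
st()
g=grab('scene','scene9.png');f=grab('top','top9.png');crop(g,280,155,360,235,8,'k7.png');crop(f,180,165,280,240,8,'k7t.png')"
```

```text
t 17.7 tcp [ 627.2 -119.7  193. ] yaw 61.45 F [ 0.1 -0.  -0.2] T [ 0.01 -0.19 -0.01] w 0.0005 tilt n.cx,n.cy mrad -20.5 43.5 tool [-1.585  0.025  1.072]
```

View pics/k7.png

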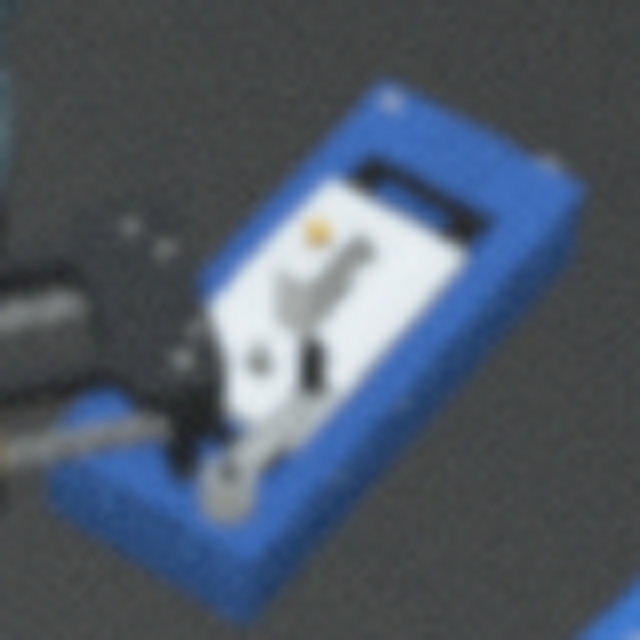

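View pics/k7t.png

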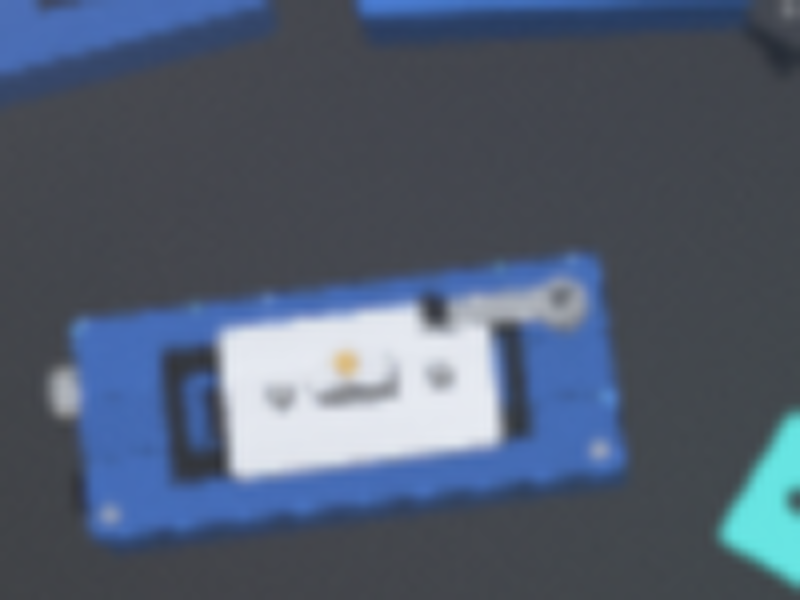

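View pics/top9.png

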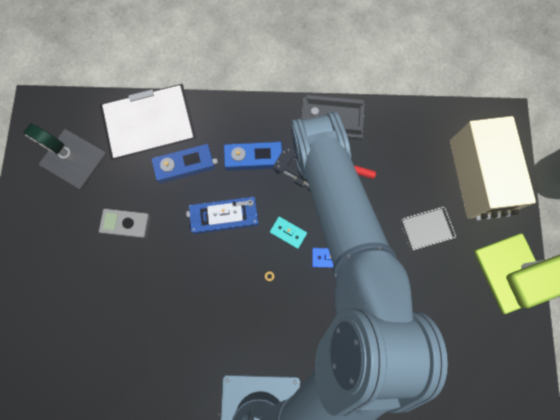

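Run:
```python
from h import *
f=load('top')
crop(f,225,190,265,215,18,'k8.png')
from scipy.linalg import lstsq
T=lambda a,b:((a+.5)/8-.5+180,(b+.5)/8-.5+165)
pts=[]
for v in range(203,230):
  for u in range(205,245):
    a,b=(u-180+.5)*8,(v-165+.5)*8
    if cv2.pointPolygonTest(np.float32([[235,345],[400,320],[480,355],[485,430],[245,460]]),(a,b),False)>0 and f['range_z'][v,u]>0:
      pts.append(p2w(f,u,v))
P=np.array(pts);P=P[P[:,2]<.055];c=P.mean(0);A=np.c_[P[:,:2]-c[:2],np.ones(len(P))];s=lstsq(A,P[:,2])[0];print(len(P),c,s, np.std(P[:,2]-A@s))
```

```text
331 [0.56762936 0.1236541  0.04777472] [ 0.00312553 -0.00358114  0.04777472] 0.002861072889264797
```

View pics/k8.png

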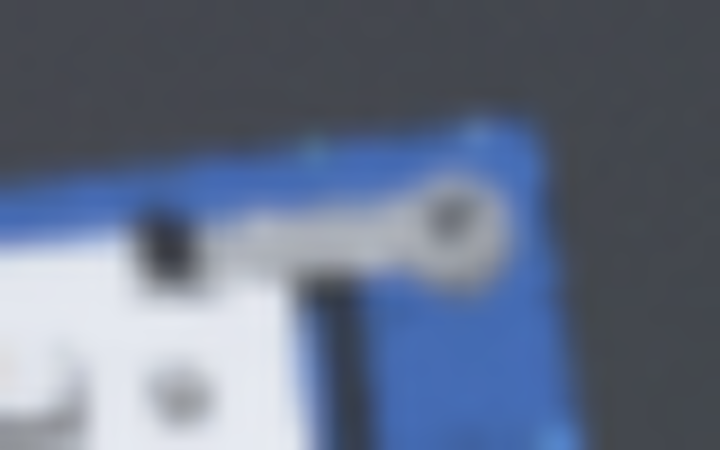

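Run:
```python
from h import *
f=load('top');g=load('scene')
T=lambda a,b:((a+.5)/18-.5+225,(b+.5)/18-.5+190)
S=lambda a,b:((a+.5)/8-.5+280,(b+.5)/8-.5+155)
for nm,p,q in(('top',p2w(f,*T(172,248),.066),p2w(f,*T(455,222),.060)),('topbar',p2w(f,*T(225,252),.055),p2w(f,*T(395,234),.055)),('edge',p2w(f,*T(0,190),.04),p2w(f,*T(530,122),.04)),('scene',p2w(g,*S(312,366),.065),p2w(g,*S(229,474),.060))):
    d=(p-q)[:2];print(nm,np.linalg.norm(d),np.degrees(np.arctan2(d[1],d[0])),p,q)
```

```text
top 0.04648037123697827 98.79723267368014 [0.59580323 0.09304697 0.066     ] [0.60291185 0.0471134  0.06      ]
topbar 0.028341211311907977 97.81314162340215 [0.59791702 0.08543044 0.055     ] [0.6017698  0.05735233 0.055     ]
edge 0.08985599056501961 99.14296257210145 [0.61104967 0.12534375 0.04      ] [0.62532765 0.03662939 0.04      ]
scene 0.04920906549554779 101.54227355527541 [0.59610279 0.09738214 0.065     ] [0.60594908 0.04916822 0.06      ]
```

```bash
python3 -c "
from h import *
st();print(order.finish_job())"
```

```text
t 17.8 tcp [ 627.4 -116.3  193.2] yaw 61.64 F [-0.4  0.1  0.5] T [ 0.05 -0.13  0.04] w 0.0009 tilt n.cx,n.cy mrad -18.9 42.8 tool [-1.585  0.023  1.076]
the job is handed in; nothing more can be done
None
```

The plate is on the detector with both studs through its holes. The keeper is swung over its end to the stop, and I handed the job in at 17.8 s with the gripper well clear.

**What I did:**
- I picked up the bare aluminium plate (not the blue or turquoise look-alikes) by its handle and rested it on the studs with about 3–5 N.
- I slid it along the case until the load vanished and it dropped over the studs, then lowered it onto the seal with about 3 N and released it.
- With the gripper closed, I pushed the keeper's peg round until it stopped moving.

**Last checks:**
- **Plate:** depth readings put its top at 47.8 mm (48 expected), tilted about 0.3°. A stud shows in both holes.
- **Keeper:** in the top camera it lies at 98–99°, against 99° for the case edge, so it is at its stop. The scene camera gave 101.5°, which is within reading error.
- **Bystanders:** those not hidden by the arm look unmoved by eye in the final top picture. The arm covered the sensor cap, one blue look-alike and part of another, and I did not measure any of them.

**Deviations:**
- My last confirming push on the keeper's stop peaked at about 19 N for one step (under 0.1 s). That is below 25 N but harder than the rest of the job.
- The two cameras disagreed with the arm by about 3 mm, which I corrected for.
- The tool tilted about 2° during the fast moves; the plate still lies flat.

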